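# Find the till's hidden catch by feel

### The arm

A 6-joint arm with a two-finger parallel gripper is mounted at the origin on a cart in front of the work surface, level with it; the furniture and walls round the work are solid. World frame = base frame: x ahead of the robot, y to its left, z up, the work surface at z = 0. Lengths are in m, angles in rad, forces in N, time in s.
With the tool pointing down it reaches from about 0.35 to 0.975 m from the base axis. Payload 4.9 kg.
Tool frame: the origin (TCP) lies at the very end of the fingers, on their centre line; the grasp point (between the pads) lies 19 mm behind it; x points along the fingers, y is the direction in which the jaws open and shut, and the axes are right-handed (so a half turn about x gives the same grasp; the last joint's range is limited). The gripper opens to 85 mm and grips with 20 to 120 N. Pads are 22 mm wide; open, the fingers measure 114 mm over their backs; the gripper's body (76 mm by 85 mm) begins 54 mm behind the grasp point. The pads swing forward as they close: fully open they stand 13 mm farther back than shut.
Start: joints at [0.997, 0.053, 1.613, -0, 1.476, -0.119], TCP at [0.275, 0.561, 0.231] pointing down, gripper open.
Joint ranges: [-3.01, 3.01], [-1.01, 2.22], [0.06, 2.58], [-1.02, 4.17], [0.09, 2.62], [-3.14, 3.14]. Speed limits (rad/s): [2.57, 2.57, 3.14, 3.14, 3.14, 3.14].

### API

Orientations are given as a rotation vector (axis times angle).
In Python, from station import ctrl gives the robot as it stands. The module is installed in compiled form; this text tells all that it offers.
- The arm moves only by the shell command python3 -m handwheel 'ROWS' [FORCE]. ROWS is JSON, one flat list of numbers, 7 for each row, row after row: the opening, from 0 (shut) to 1 (fully open), then the shift along the tool's x, y, z in m, then the turn, a rotation vector about the tool's x, y, z in degrees. A call has 1 to 12 rows; each row is the pose to reach, as a shift and turn from the pose commanded when the call began, along the tool's axes at that moment; what a row does not reach only later rows make up. A row lasts 1/12 s, in which the tool goes at most 41.7 mm and 7.16 degrees, less where a joint would pass 70% of its speed; a pose out of reach is approached as far as the arm can. A call with a gripper value outside its range is refused whole. The fingers move at their own pace and stop on an object; FORCE is the grip in N (left out, the last holds). Time passes only in rows, so rows that repeat a pose let the fingers close. It gives the time, the measured TCP pose, the force and the opening at its end, in the units of the state.
- ctrl.get_obs(): the state, without advancing time (a new reading comes with each control period).
- ctrl.get_image(name): name is "scene" or "top"; returns (picture, depth): 384x512x3 uint8, blue, green, red; 384x512 float32, m along the optical axis (not along the pixel's ray), 0 where there is no reading.
- ctrl.camera_params(name): a dict with "fov_y" (degrees; the focal length in pixels is half the picture's height over the tangent of half this angle, whatever the lens; pixels are square), "cx", "cy" (the principal point, pixels), "dist_coeffs" ([k1, k2, p1, p2, k3] as OpenCV has them; the pictures are not rectified), "R" (3x3) and "t" (3): a world point X has camera coordinates R X + t. Camera axes: x right, y down, z forward; pixel columns grow to the right and rows downward; lengths in m; the calibration is good to about 2 mm. A picture is of the moment at which its call begins. camera_params takes no time and is no camera call.
- ctrl.finish_job(): hands the job in, once; it reports no verdict.
The state is a dict: "t": time; "q": joint angles; "dq": joint speeds; "effort": joint torques, N m; "tool_pos": TCP position; "tool_rot": TCP orientation; "contact_force": force on the tool from outside, world axes, zero at the start; "wrist_torque": the same for the moment, N m; "opening": finger opening in m.
Only numpy, scipy, OpenCV 4.12 (cv2) and the standard library are available. Lean on these libraries where they do the work, as an engineer would, in place of code of your own. Each camera call takes 0.05 s, during which the arm holds its last target.

### The job

Open the grey cash till by its concealed catch: one of the identical metal tiles in the strip along the till's top gives way when pressed, and which one cannot be seen. Feel gently along the strip with the fingertips until you find it, press it fully down so that the drawer springs ajar at the front, then take the hand away. Pick nothing up, do not touch the drawer itself, and leave the things that stand on and around the till where they are.

Things in the scene. Friction and masses are not known exactly. Their poses are not given: they have to be found in the camera images.
- till: Grey painted steel cash till, 336 mm long (own y), 110 mm deep (own x), fixed to the table. Origin: centre of its underside; x points from the drawer front to the back, z up. Flat top 75 mm above the origin; beyond 70 mm to either side of the middle an end plate stands 2 mm higher.
- strip_mid (a point): Middle of the visible strip, on the tiles' surface (till's x = 0, y = 0, z = 75 mm), not the place of the catch. The strip runs along the till's y, is 40 mm wide and shows from y = -70 to +70 mm; bare metal tiles 46 mm long, 40 mm wide, 1 mm gaps, all alike, flush with the top. The strip lies shifted by an unknown amount, so a cut tile may show at its ends.
- catch (a joint): How far the catch tile has sunk, m: 0 flush (start), 0.006 fully down. Its centre lies at x = 0 and anywhere from y = -46 to +46 mm of the till. It sinks straight down, yields at about 4 to 5 N all the way, stops hard and stays where left (no spring). Other tiles are rigid. A tip that overlaps another tile or the case cannot push it in.
- drawer: The till's drawer: dark steel front, 320 mm long, 49 mm high, round lock in the middle, flush with the till's front. Origin: bottom middle of the front's outer face, axes as the till's; it starts at the till's x = -55 mm and moves out to x = -82 mm as the catch sinks (4.5 mm per mm).
- toothpick_jar: Red jar of toothpicks, 46 mm wide, 66 mm tall, standing loose on the till's end plate at its +y end, toward the back. Origin: centre of its underside.
- spout: Beige spare spout, 33 mm wide, 48 mm tall, standing loose on the till's end plate at its -y end, toward the back. Origin: centre of its underside.
- bowl_right: White bowl, upside down, 89 mm wide, 53 mm tall, on the table right of the till. Origin: centre of its underside.
- pepper_front: Pepper shaker, 43 mm wide, 75 mm tall, on the table left of the till, the nearer of two alike. Origin: centre of its underside.
- pepper_back: The farther of the two pepper shakers left of the till, 43 mm wide, 75 mm tall. Origin: centre of its underside.
- bowl_back: White bowl, upside down, 89 mm wide, 53 mm tall, on the table at the back left. Origin: centre of its underside.

How it is judged:
By the outcome, as a careful person would: the job done as asked, in the order asked, and still so for the second after the job is handed in, with the robot touching nothing.
It also fails if it takes over 48 s, if anything falls off the work surface, if the arm or the gripper's body presses on something with over 40 N, if the wrist force passes 120 N, or if a joint passes its speed limit or range.

## Working session

There is one attempt and no reset: what is moved stays moved. The work goes in short steps, Python scripts to look and compute and a shell command to move; the robot and the scene stay as the last step left them, time stands still between calls to the robot, and variables do not carry over. Pictures are saved under pics/ and viewed, and the job is handed in when it is done.

```bash
mkdir -p pics
python3 - <<'E'
from station import ctrl
import cv2,numpy as np
print(ctrl.get_obs())
for n in("scene","top"):
    im,d=ctrl.get_image(n); cv2.imwrite(f"pics/{n}0.png",im); np.savez(f"{n}0.npz",im=im,d=d); print(n,ctrl.camera_params(n))
E
```

```text
{'t': 0.0, 'q': array([ 9.97019664e-01,  5.33222065e-02,  1.61426762e+00,  9.45475141e-06,
        1.47600240e+00, -1.18999733e-01]), 'dq': array([ 0.00147138, -0.00015215, -0.00081093,  0.0007962 , -0.00036378,
       -0.00066193]), 'effort': array([-1.42253306e-03, -3.93701863e+01, -3.70166302e+01, -1.82807971e-04,
        7.10061882e-03,  3.14118302e-05]), 'tool_pos': array([0.27420136, 0.56095836, 0.23010026]), 'tool_rot': array([ 0.35517205,  1.54190741, -0.3581426 ]), 'contact_force': array([0.43924826, 0.16483637, 0.42713109]), 'wrist_torque': array([-0.00752523, -0.07649961,  0.00650034]), 'opening': 0.08533659035356798}
scene {'fov_y': 44.878761298884726, 'cx': 262.86055596546896, 'cy': 195.7494159065133, 'dist_coeffs': array([-0.02075765,  0.        ,  0.        ,  0.        ,  0.        ]), 'R': array([[ 0.5131928 , -0.85825322,  0.00587818],
       [-0.55037987, -0.33433965, -0.76504836],
       [ 0.65857053,  0.38938208, -0.643946  ]]), 't': array([-0.35992958,  0.35609534,  0.9020289 ])}
top {'fov_y': 51.69855998204938, 'cx': 253.01958746822967, 'cy': 194.2041959565232, 'dist_coeffs': array([-0.08803998,  0.        ,  0.        ,  0.        ,  0.        ]), 'R': array([[ 0.00416216, -0.99972154,  0.02322747],
       [-0.99472289, -0.00652029, -0.10239069],
       [ 0.10251362, -0.02267873, -0.99447304]]), 't': array([-0.06957842,  0.59680475,  1.12189661])}
```

View pics/scene0.png

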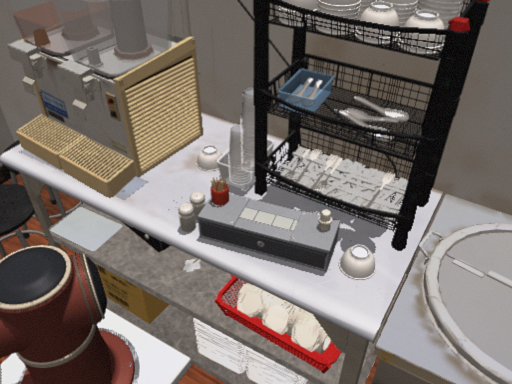

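View pics/top0.png

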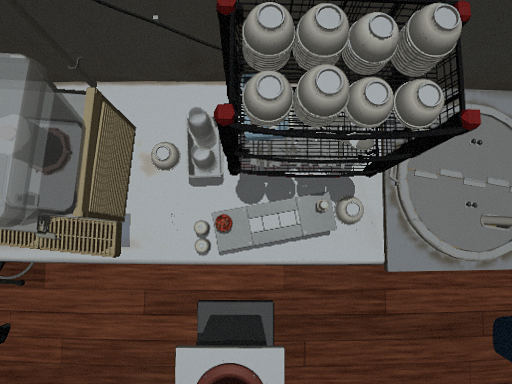

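The till lies at roughly (275,222) in the top view, with three or four tiles showing. The red jar is at (223,223) and the spout at (322,206). The rack stands close behind. I'll zoom in.

Run:
```python
import cv2,numpy as np
a=np.load("top0.npz")['im'][170:270,180:380]; cv2.imwrite("pics/topz.png",cv2.resize(a,None,fx=4,fy=4,interpolation=cv2.INTER_CUBIC))
a=np.load("scene0.npz")['im'][170:290,170:390]; cv2.imwrite("pics/scz.png",cv2.resize(a,None,fx=3.6,fy=3.6,interpolation=cv2.INTER_CUBIC))
```

```text
(no output)
```

View pics/topz.png

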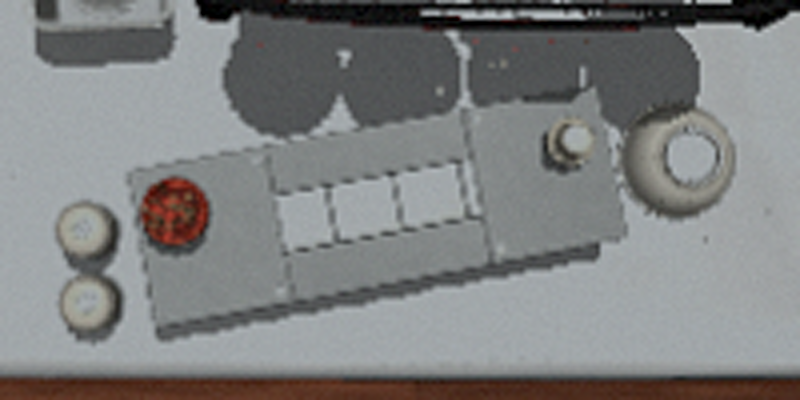

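View pics/scz.png

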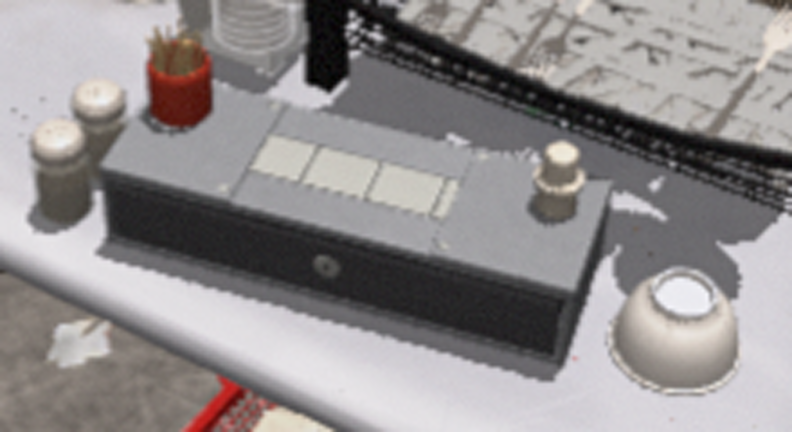

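The top zoom shows three tile gaps at about x = 330, 397 and 463 (zoomed px). That makes two full tiles in the middle with cut tiles at both ends. Next I'll fit the till's pose from both views.

```bash
cat > h.py <<'E'
import cv2,numpy as np
from station import ctrl
def proj(n,P):
    c=ctrl.camera_params(n); f=192/np.tan(np.radians(c['fov_y']/2))
    K=np.array([[f,0,c['cx']],[0,f,c['cy']],[0,0,1]])
    return cv2.projectPoints(np.asarray(P,float).reshape(-1,1,3),cv2.Rodrigues(c['R'])[0],c['t'],K,c['dist_coeffs'])[0].reshape(-1,2)
def ray(n,px,z):
    c=ctrl.camera_params(n); f=192/np.tan(np.radians(c['fov_y']/2))
    K=np.array([[f,0,c['cx']],[0,f,c['cy']],[0,0,1]])
    u=cv2.undistortPoints(np.asarray(px,float).reshape(-1,1,2),K,c['dist_coeffs']).reshape(-1,2)
    d=np.c_[u,np.ones(len(u))]@c['R']; o=-c['R'].T@c['t']
    return o+d*((z-o[2])/d[:,2])[:,None]
E
python3 - <<'E'
from h import *
from scipy.optimize import least_squares
T=np.array([[130,170],[597,92],[625,237],[157,327],[278,192],[464,163],[481,215],[290,250]])/4+[180,170]-.375
Tm=np.array([[55,168,77],[55,-168,77],[-55,-168,77],[-55,168,77],[20,70,75],[20,-55,75],[-20,-70,75],[-20,70,75]])/1e3
use=[0,1,2,3,4,6,7]
S=np.array([[105,180],[577,293],[611,182],[268,135],[247,173],[448,217],[461,180]])/3.6+170-.36
Sm=np.array([[-55,168,77],[-55,-168,77],[55,-168,77],[20,70,75],[-20,70,75],[-20,-70,75],[20,-70,75]])/1e3
def w(p,M):
    c,s=np.cos(p[3]),np.sin(p[3]); return M@np.array([[c,s,0],[-s,c,0],[0,0,1]])+p[:3]
def res(p,sel="ts"):
    r=[]
    if 't' in sel:r.append((proj("top",w(p,Tm[use]))-T[use]))
    if 's' in sel:r.append((proj("scene",w(p,Sm))-S))
    return np.vstack(r).ravel()
for sel in("ts","t","s"):
    o=least_squares(res,[.45,0,0,.15],args=(sel,),loss='soft_l1'); print(sel,o.x.round(4),res(o.x,sel).reshape(-1,2).round(1).tolist())
    if sel=="ts":p0=o.x
np.save("till.npy",p0)
c,s=np.cos(p0[3]),np.sin(p0[3])
loc=lambda X:(X-p0[:3])@np.array([[c,-s,0],[s,c,0],[0,0,1]])
G=np.array([[330,208],[397,198],[463,190]])/4+[180,170]-.375
print("gaps top",loc(ray("top",G,p0[2]+.075)).round(4))
G=np.array([[309,163],[375,182],[440,200]])/3.6+170-.36
print("gaps sc",loc(ray("scene",G,p0[2]+.075)).round(4))
# objects
d=np.load("top0.npz")['d']
for y in range(160,260,12): print(y,d[y,200:370:12].round(3))
E
```

```text
ts [ 0.5189 -0.1253 -0.0031  0.1908] [[-0.6, 0.3], [-0.0, -2.1], [0.9, -0.0], [-0.4, 0.1], [-0.8, 0.7], [0.3, -0.3], [-1.1, 0.3], [-1.5, -3.1], [-0.1, -0.0], [1.1, 0.0], [1.2, 0.3], [1.1, -0.3], [-0.7, 1.3], [0.4, 0.9]]
t [ 0.5189 -0.1269 -0.0168  0.1816] [[0.4, -0.0], [-0.2, -1.1], [0.2, 0.6], [0.3, -0.6], [-0.2, 0.7], [0.2, 0.1], [-0.7, 0.1]]
s [ 0.5237 -0.1219 -0.0093  0.2125] [[-1.4, -1.9], [0.0, -1.0], [0.1, -0.8], [0.7, 0.9], [1.0, 0.4], [-0.8, 1.0], [-0.0, 0.6]]
gaps top [[ 0.0039  0.0339  0.075 ]
 [ 0.002  -0.0134  0.075 ]
 [-0.0011 -0.06    0.075 ]]
gaps sc [[ 0.0026  0.0357  0.075 ]
 [ 0.0002 -0.0134  0.075 ]
 [-0.0014 -0.0604  0.075 ]]
160 [1.017 1.074 1.199 0.957 1.193 1.122 0.867 0.867 0.869 0.871 0.873 0.87
 0.875 0.876 0.874]
172 [1.183 1.183 1.192 1.14  1.081 1.09  1.094 1.115 1.11  1.114 1.125 1.135
 1.125 1.13  1.089]
184 [1.184 1.188 1.19  1.19  1.188 1.193 1.191 1.192 1.196 1.195 1.194 1.191
 1.19  1.198 1.196]
196 [1.178 1.184 1.184 1.18  1.186 1.186 1.19  1.188 1.194 1.116 1.111 1.193
 1.189 1.19  1.194]
208 [1.178 1.179 1.18  1.182 1.106 1.106 1.106 1.11  1.11  1.111 1.075 1.11
 1.143 1.14  1.189]
220 [1.177 1.178 1.094 1.102 1.099 1.105 1.105 1.103 1.108 1.103 1.11  1.104
 1.162 1.15  1.184]
232 [1.097 1.174 1.098 1.1   1.091 1.101 1.103 1.099 1.102 1.1   1.1   1.18
 1.179 1.183 1.183]
244 [1.094 1.169 1.092 1.093 1.098 1.098 1.174 1.176 1.17  1.172 1.176 1.174
 1.172 1.179 1.178]
256 [1.161 1.162 1.167 1.168 1.167 1.166 1.168 1.17  1.173 1.166 1.172 1.174
 1.17  1.175 1.176]
```

```bash
cat > fit.py <<'E'
from h import *
from scipy.optimize import least_squares
T=np.array([[130,170],[597,92],[625,237],[157,327],[278,192],[481,215],[290,250],[330,208],[397,198],[463,190]])/4+[180,170]-.375
S=np.array([[577,293],[611,182],[268,135],[247,173],[448,217],[461,180],[309,163],[375,182],[440,200]])/3.6+170-.36
def w(p,M):
    c,s=np.cos(p[2]),np.sin(p[2]); return M@np.array([[c,s,0],[-s,c,0],[0,0,1]])+[p[0],p[1],0]
def res(p,f=False):
    g=[[0,p[3]+47,75],[0,p[3],75],[0,p[3]-47,75]]
    Tm=np.array([[55,168,77],[55,-168,77],[-55,-168,77],[-55,168,77],[20,70,75],[-20,-70,75],[-20,70,75]]+g)/1e3
    Sm=np.array([[-55,-168,77],[55,-168,77],[20,70,75],[-20,70,75],[-20,-70,75],[20,-70,75]]+g)/1e3
    a=proj("top",w(p,Tm))-T; b=proj("scene",w(p,Sm))-S
    # gap: only residual along strip
    for r,n,k in((a,"top",7),(b,"scene",6)):
        e=np.diff(proj(n,w(p,np.array([[0,-.01,.075],[0,.01,.075]]))),axis=0)[0]; e/=np.linalg.norm(e)
        r[k:]=(r[k:]@e)[:,None]*e
    # allow 2-px calibration shift per view
    return np.vstack([a+p[4:6],b+p[6:8],[p[4:6]*1,p[6:8]*1]]).ravel()
if __name__=="__main__":
    o=least_squares(res,[.45,0,.15,-13,0,0,0,0],loss='soft_l1'); p=o.x; print(p.round(4)); np.save("till.npy",p); print(res(p).reshape(-1,2).round(1).tolist())
    def wire():
        L=[]
        B=lambda x,y,z:[[-x,-y,z],[x,-y,z],[x,y,z],[-x,y,z]]
        L+=[B(55,168,77),B(55,168,0),B(20,70,75)]
        for k in(47,0,-47): L.append([[-20,p[3]+k,75],[20,p[3]+k,75]])
        return [w(p,np.array(l)/1e3) for l in L]
    for n,(x0,y0,x1,y1),s in(("top",(180,170,380,270),4),("scene",(170,170,390,290),3.6)):
        a=cv2.resize(np.load(n+"0.npz")['im'][y0:y1,x0:x1],None,fx=s,fy=s,interpolation=cv2.INTER_CUBIC)
        for l in wire():
            cv2.polylines(a,[((proj(n,l)-[x0,y0]+.5)*s-.5).round().astype(int)],True,(0,255,0),1)
        cv2.imwrite(f"pics/fit_{n}.png",a)
E
python3 fit.py
```

```text
[  0.5179  -0.1254   0.1873 -13.3819   0.0199  -0.1612  -0.2285   0.1464]
[[-0.6, 0.2], [0.4, -1.9], [1.2, 0.3], [-0.4, 0.2], [-0.7, 0.7], [0.5, -0.0], [-1.0, 0.4], [0.2, -0.2], [0.1, -0.2], [0.3, -0.2], [-0.4, -0.3], [0.9, -0.3], [0.9, -0.3], [0.7, -0.8], [-1.1, 0.8], [0.2, 0.4], [0.1, 0.2], [-0.5, 0.1], [-0.4, 0.1], [0.0, -0.2], [-0.2, 0.1]]
```

```bash
python3 -c "
import cv2,numpy as np
a=cv2.imread('pics/fit_top.png');b=cv2.imread('pics/fit_scene.png')
b=cv2.resize(b,(480,262));a=cv2.resize(a,(660,330));c=np.zeros((592,660,3),'u1');c[:330]=a;c[330:,:480]=b;cv2.imwrite('pics/fit.png',c)"
```

```text
(no output)
```

View pics/fit.png

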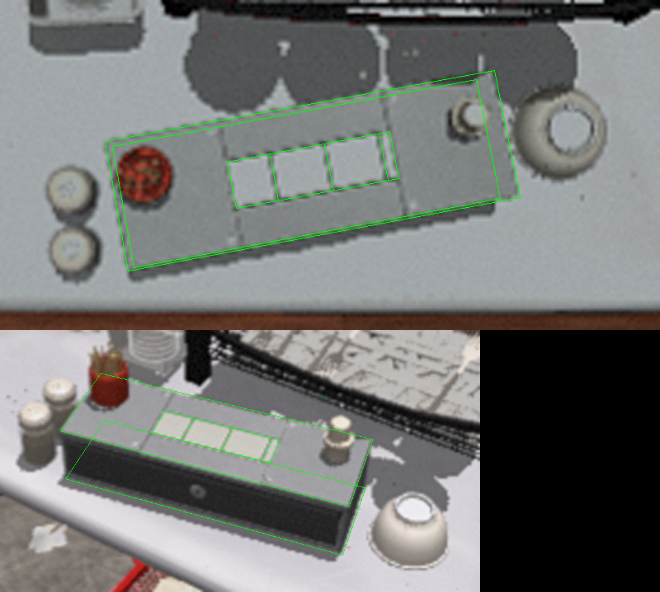

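The fit matches the strip in both views. The gaps sit at local y = +34, -13 and -60, so the candidate full tiles are centred near +10 and -37. Next I'll check obstacles along the path and compute the move.

```bash
cat > go.py <<'E'
from h import *
from scipy.spatial.transform import Rotation as Ro
p=np.load("till.npy")
def tgt(ly,z,lx=0.0,flip=False):
    c,s=np.cos(p[2]),np.sin(p[2]); pos=np.array([p[0]+c*lx-s*ly,p[1]+s*lx+c*ly,z])
    y=np.array([-s,c,0])*(-1 if flip else 1); x=np.array([0,0,-1.]); 
    return pos,np.c_[x,y,np.cross(x,y)]
def rel(pos,Rt):
    o=ctrl.get_obs(); R0=Ro.from_rotvec(o['tool_rot']).as_matrix()
    return R0.T@(pos-o['tool_pos']),np.degrees(Ro.from_matrix(R0.T@Rt).as_rotvec())
E
python3 - <<'E'
from go import *
o=ctrl.get_obs(); print(Ro.from_rotvec(o['tool_rot']).as_matrix().round(3), p[2])
for f in(0,1): print(rel(*tgt(.010,.16,0,f)))
for n in("top","scene"):
    c=ctrl.camera_params(n); f=192/np.tan(np.radians(c['fov_y']/2)); d=np.load(n+"0.npz")['d']
    v,u=np.nonzero(d>0); K=np.array([[f,0,c['cx']],[0,f,c['cy']],[0,0,1]])
    q=cv2.undistortPoints(np.c_[u,v].astype(float).reshape(-1,1,2),K,c['dist_coeffs']).reshape(-1,2)
    X=(np.c_[q,np.ones(len(q))]*d[v,u][:,None]-c['t'])@c['R']
    print(n)
    for y0 in np.arange(-.4,.75,.1):
        m=(X[:,1]>=y0)&(X[:,1]<y0+.1)&(X[:,0]>.2)
        print(round(y0,1),[(z,X[m&(X[:,2]>z),0].min().round(3)) for z in(.03,.1,.2,.3,.4) if (m&(X[:,2]>z)).sum()>5])
E
```

```text
[[-0.001  0.439  0.898]
 [-0.002  0.898 -0.439]
 [-1.    -0.002 -0.   ]] 0.18729809363403963
(array([ 0.0709858 , -0.50150172,  0.51448968]), array([-36.78620244,  -0.04591027,   0.09754157]))
(array([ 0.0709858 , -0.50150172,  0.51448968]), array([1.43213735e+02, 1.26272849e-01, 5.94333363e-02]))
top
-0.4 [(0.03, np.float64(0.52)), (0.1, np.float64(0.64)), (0.2, np.float64(0.64)), (0.3, np.float64(0.64)), (0.4, np.float64(0.64))]
-0.3 [(0.03, np.float64(0.477)), (0.1, np.float64(0.545)), (0.2, np.float64(0.638)), (0.3, np.float64(0.638)), (0.4, np.float64(0.638))]
-0.2 [(0.03, np.float64(0.46)), (0.1, np.float64(0.638)), (0.2, np.float64(0.638)), (0.3, np.float64(0.638)), (0.4, np.float64(0.638))]
-0.1 [(0.03, np.float64(0.44)), (0.1, np.float64(0.495)), (0.2, np.float64(0.642)), (0.3, np.float64(0.642)), (0.4, np.float64(0.642))]
-0.0 [(0.03, np.float64(0.428)), (0.1, np.float64(0.489)), (0.2, np.float64(0.657)), (0.3, np.float64(0.657)), (0.4, np.float64(0.657))]
0.1 [(0.03, np.float64(0.639)), (0.1, np.float64(0.688)), (0.2, np.float64(0.769)), (0.3, np.float64(0.938)), (0.4, np.
[... 1564 characters left out ...]
 np.float64(0.576))]
0.3 [(0.03, np.float64(0.412)), (0.1, np.float64(0.488)), (0.2, np.float64(0.488)), (0.3, np.float64(0.488)), (0.4, np.float64(0.488))]
0.4 [(0.03, np.float64(0.419)), (0.1, np.float64(0.462)), (0.2, np.float64(0.462)), (0.3, np.float64(0.474)), (0.4, np.float64(0.499))]
0.5 [(0.03, np.float64(0.427)), (0.1, np.float64(0.486)), (0.2, np.float64(0.486)), (0.3, np.float64(0.486)), (0.4, np.float64(0.513))]
0.6 [(0.03, np.float64(0.434)), (0.1, np.float64(0.482)), (0.2, np.float64(0.482)), (0.3, np.float64(0.496)), (0.4, np.float64(0.522))]
0.7 [(0.03, np.float64(0.443)), (0.1, np.float64(0.503)), (0.2, np.float64(0.503)), (0.3, np.float64(0.503)), (0.4, np.float64(0.533))]
```

```bash
python3 -m handwheel '[0,0,-0.01,0.01,-2,0,0, 0,0,-0.03,0.03,-5,0,0, 0,0,-0.05,0.05,-8,0,0, 0,0,-0.075,0.075,-12,0,0, 0,0,-0.1,0.1,-16,0,0, 0,0,-0.125,0.125,-20,0,0, 0,0,-0.15,0.15,-24,0,0, 0,0,-0.175,0.178,-28,0,0, 0,0,-0.2,0.205,-32,0,0, 0,0,-0.225,0.23,-35,0,0, 0,0,-0.25,0.255,-36.8,0,0, 0,0,-0.265,0.27,-36.8,0,0]'
python3 - <<'E'
from go import *
print(rel(*tgt(.010,.16)))
E
```

```text
t: 1.1
tool_pos: [0.401, 0.202, 0.2309]
tool_rot: [-0.147, 1.566, 0.146]
contact_force: [-0.2, -0.1, 0.5]
opening: 0.0003
(array([ 0.07119663, -0.3334191 ,  0.05418729]), array([-0.04757478, -0.01671811,  0.05701277]))
```

```bash
python3 -m handwheel '[0,0,-0.015,0.003,0,0,0, 0,0,-0.045,0.007,0,0,0, 0,0,-0.08,0.013,0,0,0, 0,0,-0.115,0.019,0,0,0, 0,0,-0.15,0.025,0,0,0, 0,0,-0.185,0.03,0,0,0, 0,0,-0.22,0.036,0,0,0, 0,0,-0.255,0.041,0,0,0, 0,0,-0.285,0.046,0,0,0, 0,0,-0.31,0.05,0,0,0, 0,0.01,-0.325,0.053,0,0,0, 0,0.03,-0.3334,0.0542,0,0,0]' && python3 -m handwheel '[0,0.03,0,0,0,0,0, 0,0.05,0,0,0,0,0, 0,0.05,0,0,0,0,0]'
python3 - <<'E'
from go import *
print(rel(*tgt(.010,.1)), ctrl.get_obs()['tool_pos'])
for n in("scene","top"): 
    im,d=ctrl.get_image(n); cv2.imwrite(f"pics/{n}1.png",im)
a=cv2.imread("pics/top1.png")[150:270,180:380];b=cv2.imread("pics/scene1.png")[130:290,170:390]
cv2.imwrite("pics/c1.png",np.vstack([cv2.resize(a,(560,280)),cv2.resize(b,(560,310))[:310]]))
E
```

```text
t: 2.1
tool_pos: [0.518, -0.1153, 0.2035]
tool_rot: [-0.147, 1.561, 0.143]
contact_force: [0.2, 0.4, 1.4]
opening: -0.0001
t: 2.35
tool_pos: [0.5124, -0.1117, 0.1452]
tool_rot: [-0.143, 1.576, 0.151]
contact_force: [-0.7, 1.0, -0.9]
opening: 0.0002
(array([ 0.04515628, -0.00481224,  0.00326042]), array([-0.02573434, -0.52734105, -0.31967878])) [ 0.51243567 -0.11166912  0.14521052]
```

View pics/c1.png

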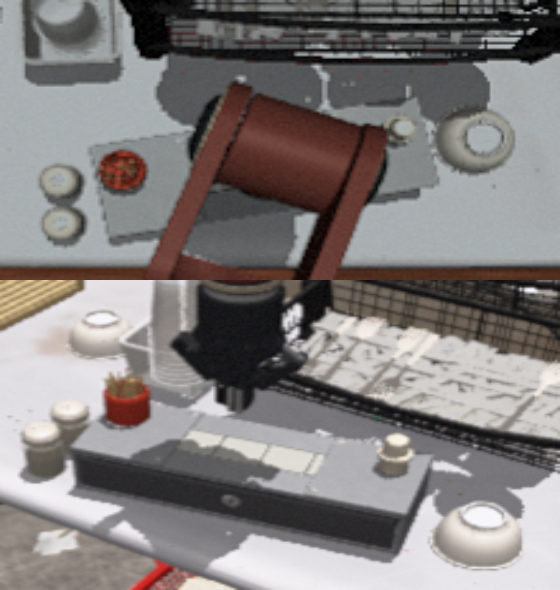

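The shut fingers hover over the second tile. The jar, spout, bowls and shakers are undisturbed, and the rack is clear behind the hand. Now a settling check, then down.

```bash
python3 -m handwheel '[0,0,0,0,0,0,0, 0,0,0,0,0,0,0,0,0,0,0,0,0,0]'
python3 - <<'E'
from go import *
print(rel(*tgt(.010,.1)), ctrl.get_obs()['contact_force'])
E
```

```text
t: 2.7
tool_pos: [0.5172, -0.1129, 0.1534]
tool_rot: [-0.149, 1.563, 0.146]
contact_force: [-1.0, -0.4, -0.1]
opening: 0.0
(array([ 0.05337763, -0.00235952, -0.00173324]), array([0.02771377, 0.16812247, 0.10133815])) [-0.97520904 -0.36338614 -0.11347744]
```

```bash
python3 -m handwheel '[0,0.012,-0.001,0,0,0,0, 0,0.028,-0.002,-0.001,0,0,0, 0,0.042,-0.002,-0.001,0,0,0, 0,0.054,-0.002,-0.001,0,0,0, 0,0.062,-0.002,-0.001,0,0,0, 0,0.066,-0.002,-0.001,0,0,0, 0,0.066,-0.002,-0.001,0,0,0, 0,0.066,-0.002,-0.001,0,0,0]'
python3 - <<'E'
from go import *
print(rel(*tgt(.010,.075)), ctrl.get_obs()['contact_force'])
E
```

```text
t: 3.37
tool_pos: [0.5157, -0.1149, 0.0855]
tool_rot: [-0.147, 1.565, 0.147]
contact_force: [-0.2, -0.1, 0.0]
opening: 0.0
(array([ 0.01054119, -0.000767  ,  0.00019256]), array([0.01394872, 0.0189232 , 0.01373973])) [-0.15087109 -0.05800585  0.03634948]
```

```bash
python3 -m handwheel '[0,0.003,0,0,0,0,0, 0,0.006,0,0,0,0,0, 0,0.007,0,0,0,0,0,0,0.008,0,0,0,0,0,0,0.008,0,0,0,0,0]'; for i in 1 2 3; do :; done; python3 -m handwheel '[0,0.001,0,0,0,0,0, 0,0.001,0,0,0,0,0]'
```

```text
t: 3.78
tool_pos: [0.5154, -0.1148, 0.0772]
tool_rot: [-0.147, 1.566, 0.147]
contact_force: [-0.5, 0.0, 0.1]
opening: 0.0003
t: 3.95
tool_pos: [0.5154, -0.1148, 0.0763]
tool_rot: [-0.147, 1.566, 0.147]
contact_force: [0.5, 0.4, 0.7]
opening: -0.0003
```

```bash
python3 -m handwheel '[0,0.001,0,0,0,0,0, 0,0.001,0,0,0,0,0]'; python3 -m handwheel '[0,0.0005,0,0,0,0,0, 0,0.0005,0,0,0,0,0]';python3 -m handwheel '[0,0.0005,0,0,0,0,0, 0,0.0005,0,0,0,0,0]'
```

```text
t: 4.12
tool_pos: [0.5154, -0.1148, 0.0752]
tool_rot: [-0.147, 1.566, 0.147]
contact_force: [-0.0, -0.1, 0.5]
opening: -0.0
t: 4.28
tool_pos: [0.5155, -0.1148, 0.0751]
tool_rot: [-0.147, 1.566, 0.147]
contact_force: [-0.5, 0.5, 1.9]
opening: -0.0005
t: 4.45
tool_pos: [0.5156, -0.1148, 0.0751]
tool_rot: [-0.147, 1.566, 0.147]
contact_force: [-4.1, 1.1, 4.7]
opening: 0.0
```

```bash
python3 -m handwheel '[0,0.0005,0,0,0,0,0, 0,0.0005,0,0,0,0,0]'; python3 -m handwheel '[0,0.0005,0,0,0,0,0, 0,0.0005,0,0,0,0,0]'
```

```text
t: 4.62
tool_pos: [0.5155, -0.1149, 0.075]
tool_rot: [-0.147, 1.566, 0.147]
contact_force: [-5.4, 1.3, 7.1]
opening: 0.0
t: 4.78
tool_pos: [0.5155, -0.1148, 0.075]
tool_rot: [-0.147, 1.567, 0.148]
contact_force: [-6.2, 2.2, 11.2]
opening: 0.0001
```

At 11 N it has not sunk, so this tile is rigid. I'll lift and move over to the next one.

```bash
python3 -m handwheel '[0,-0.006,0,0,0,0,0, 0,-0.012,0,0,0,0,0, 0,-0.012,-0.012,0,0,0,0, 0,-0.012,-0.028,0,0,0,0, 0,-0.012,-0.04,0,0,0,0, 0,-0.012,-0.047,0,0,0,0, 0,-0.012,-0.047,0,0,0,0,0,-0.012,-0.047,0,0,0,0]'
python3 - <<'E'
from go import *
print(rel(*tgt(-.037,.075)), ctrl.get_obs()['contact_force'])
E
```

```text
t: 5.45
tool_pos: [0.5241, -0.1614, 0.085]
tool_rot: [-0.146, 1.566, 0.147]
contact_force: [-0.9, 0.1, 0.2]
opening: 0.0001
(array([ 0.00999419, -0.00052222,  0.00066196]), array([-0.05388312, -0.02248645, -0.03581202])) [-0.85242613  0.05693634  0.17111698]
```

```bash
python3 -m handwheel '[0,0.003,0,0,0,0,0, 0,0.006,0,0,0,0,0, 0,0.008,0,0,0,0,0,0,0.009,0,0,0,0,0,0,0.009,0,0,0,0,0]'; python3 -m handwheel '[0,0.001,0,0,0,0,0, 0,0.001,0,0,0,0,0]'; python3 -m handwheel '[0,0.001,0,0,0,0,0, 0,0.001,0,0,0,0,0]'; python3 -m handwheel '[0,0.001,0,0,0,0,0, 0,0.001,0,0,0,0,0]'
```

```text
t: 5.87
tool_pos: [0.5239, -0.1605, 0.0757]
tool_rot: [-0.147, 1.567, 0.148]
contact_force: [0.9, -0.9, 0.5]
opening: 0.0004
t: 6.03
tool_pos: [0.5242, -0.1609, 0.0752]
tool_rot: [-0.147, 1.566, 0.147]
contact_force: [0.8, -1.1, 0.4]
opening: 0.0001
t: 6.2
tool_pos: [0.5245, -0.161, 0.0747]
tool_rot: [-0.147, 1.565, 0.147]
contact_force: [-1.2, 0.3, 1.4]
opening: 0.0001
t: 6.37
tool_pos: [0.5244, -0.161, 0.0736]
tool_rot: [-0.147, 1.565, 0.147]
contact_force: [-0.5, 0.9, 4.4]
opening: 0.0001
```

It is sinking at about 4.4 N, so this is the catch. I'll keep pressing.

```bash
python3 -m handwheel '[0,0.001,0,0,0,0,0, 0,0.002,0,0,0,0,0,0,0.002,0,0,0,0,0]'; python3 -m handwheel '[0,0.001,0,0,0,0,0,0,0.002,0,0,0,0,0,0,0.002,0,0,0,0,0]'; python3 -m handwheel '[0,0.001,0,0,0,0,0, 0,0.001,0,0,0,0,0]'; python3 -m handwheel '[0,0.001,0,0,0,0,0, 0,0.001,0,0,0,0,0]'
```

```text
t: 6.62
tool_pos: [0.5244, -0.161, 0.0712]
tool_rot: [-0.147, 1.565, 0.147]
contact_force: [0.2, 0.6, 3.0]
opening: -0.0
t: 6.87
tool_pos: [0.5244, -0.161, 0.0691]
tool_rot: [-0.147, 1.565, 0.147]
contact_force: [0.3, 0.1, 2.2]
opening: 0.0002
t: 7.03
tool_pos: [0.5244, -0.161, 0.069]
tool_rot: [-0.147, 1.566, 0.147]
contact_force: [-1.2, 2.3, 7.7]
opening: 0.0001
t: 7.2
tool_pos: [0.5245, -0.1611, 0.0689]
tool_rot: [-0.147, 1.566, 0.147]
contact_force: [-5.2, 3.2, 12.2]
opening: 0.0001
```

It stopped hard at 6 mm of travel. One small firm push for certainty, then retreat straight up.

```bash
python3 -m handwheel '[0,0.001,0,0,0,0,0, 0,0.0015,0,0,0,0,0,0,0.0015,0,0,0,0,0]' && python3 -m handwheel '[0,-0.003,0,0,0,0,0, 0,-0.008,0,0,0,0,0, 0,-0.018,0,0,0,0,0, 0,-0.035,0,0,0,0,0, 0,-0.06,0,0,0,0,0, 0,-0.09,0,0,0,0,0, 0,-0.12,0,0,0,0,0, 0,-0.145,0,0,0,0,0, 0,-0.155,0,0,0,0,0, 0,-0.16,0,0,0,0,0, 0,-0.16,0,0,0,0,0]' && python3 -m handwheel '[0,0,0.015,-0.003,0,0,0, 0,0,0.045,-0.01,0,0,0, 0,0,0.08,-0.015,0,0,0, 0,0,0.115,-0.02,0,0,0, 0,0,0.15,-0.03,0,0,0, 0,0,0.185,-0.035,0,0,0, 0,0,0.22,-0.04,0,0,0, 0,0,0.255,-0.046,0,0,0, 0,0,0.285,-0.05,0,0,0, 0,0,0.31,-0.055,0,0,0, 0,0,0.32,-0.055,0,0,0, 0,0,0.32,-0.055,0,0,0]'
python3 - <<'E'
from go import *
for n in("scene","top"): 
    im,d=ctrl.get_image(n); cv2.imwrite(f"pics/{n}2.png",im)
a=cv2.imread("pics/top2.png")[170:270,180:380];b=cv2.imread("pics/scene2.png")[170:290,170:390]
cv2.imwrite("pics/c2.png",np.vstack([cv2.resize(a,(560,280),interpolation=2),cv2.resize(b,(560,305),interpolation=2)]))
print(ctrl.get_obs()['contact_force'])
A=np.load("top0.npz")['im']; print([(cv2.absdiff(A,cv2.imread("pics/top2.png")).max(2)[r]>60).sum() for r in[np.s_[205:250,190:240],np.s_[185:235,310:370]]])
E
```

```text
t: 7.45
tool_pos: [0.5245, -0.1611, 0.0689]
tool_rot: [-0.147, 1.567, 0.148]
contact_force: [-8.8, 4.3, 20.8]
opening: 0.0001
t: 8.37
tool_pos: [0.5244, -0.1611, 0.2262]
tool_rot: [-0.148, 1.565, 0.147]
contact_force: [-0.4, 0.3, -1.3]
opening: 0.0
t: 9.37
tool_pos: [0.4087, 0.1447, 0.2236]
tool_rot: [-0.15, 1.569, 0.15]
contact_force: [-0.3, 1.2, 0.4]
opening: -0.0
[ 0.13771805 -0.68270937 -0.58474512]
[np.int64(0), np.int64(23)]
```

View pics/c2.png

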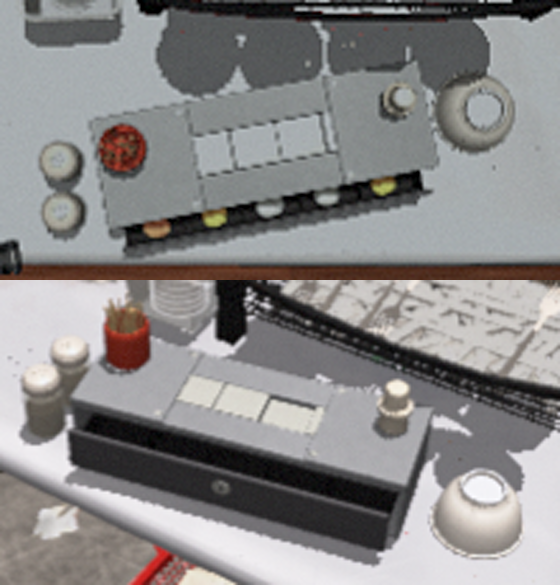

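The drawer now stands ajar along the whole front, at about (125–430, 190–250) in the upper picture. The third tile is sunk, and the jar, spout, bowls and shakers stand where they were. I'll let the arm settle, then hand in.

```bash
python3 -m handwheel '[0,0,0,0,0,0,0,0,0,0,0,0,0,0,0,0,0,0,0,0,0,0,0,0,0,0,0,0]'; python3 -c "
from station import ctrl
print(ctrl.finish_job())"
```

```text
t: 9.8
tool_pos: [0.4109, 0.1424, 0.2258]
tool_rot: [-0.146, 1.566, 0.146]
contact_force: [0.2, 0.5, 0.5]
opening: -0.0001
the job is handed in; nothing more can be done
None
```

The till is open: I found the catch by feel, pressed it fully down, took the hand away and handed the job in at about 9.8 s.

- **Finding the catch:** With the fingers shut, I felt the tile at about y = +10 mm first. It stayed rigid at 11 N. The tile at about y = -37 mm gave way at about 4 N.
- **Pressing it:** The tile sank 6 mm, from z = 0.075 to 0.069 m, and stopped hard. I held it at up to 21 N to be sure, then lifted straight up and moved away to the left.
- **Last checks:** The final pictures show the drawer ajar along its whole front and the catch tile sunk. The jar, spout, bowls and shakers look to be where they were. A before-and-after pixel comparison found no change around the jar and shakers. It found 23 changed pixels around the spout and right bowl, which I put down to the drawer edge showing in that area. I compared the back-left bowl only by eye in an earlier picture, partway through the job. The hand is clear of everything, with the contact force near zero.

The two camera fits disagreed slightly on the till's angle (0.18 against 0.21 rad). This did not affect which tiles were candidates.

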